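# Load the die plate and hold the punch drawn for inspection

### The job

Make the little disc-cutting press on the counter ready: slide the die plate (the wide flat steel slab) into the press's slot until it is fully home against the stop, and then draw the punch about 25 mm straight up out of its guide bore, roughly half its shank, so that I can check the shank for scoring. Do not pull the punch all the way out or force it sideways, and leave the other things on the counter where they are. Finish while still holding the punch there in the gripper, upright and still; do not let go.

Things in the scene. Friction and masses are not known exactly. Their poses are not given: they have to be found in the camera images.
- press: disc-cutting press fixed to the counter: green body 88 mm wide (local x), y=-34 to +28 mm, top z=40 mm; on it a dark steel boss 46 x 46 mm up to z=70 mm. Origin: on the bore axis at counter level; z up; local +y is where the slot opens. A bed 46 mm wide, 6 mm thick runs y=-32 to +98 mm; beyond the mouth it is an open apron to lay the plate on. Its end stop's face is at y=-26 mm.
- press_bore (a point): centre of the upper mouth of the upright round bore, on top of the boss (z=70 mm); axes as the press. The bore is 21.5 mm wide and 50 mm long, down to the slot's roof
- press_mouth (a point): middle of the slot's mouth, at bed level (press y=+28 mm, z=6 mm); axes as the press. The slot is 48 mm wide, 14 mm high and 54 mm deep to the stop. Two lead-in wings, 20 mm high, flare from the mouth 18 mm outwards, about 54 mm apart at their ends
- punch: loose steel punch, 0.3 to 0.55 kg, standing in the bore. Origin: centre of the underside of its collar, which starts resting on the boss; z up along it. Shank below: diameter 20, length 48 mm. Collar: diameter 38, 8 mm high. Grip head above it: plain cylinder, diameter 30, 42 mm high, top 50 mm above the origin. Only its weight holds it down; let go, it drops back.
- die_plate: loose flat bright steel plate, 46 wide (x) by 130 long (y) by 12 mm thick, 0.39 to 0.68 kg, a dark 22 mm round opening near each end. Origin: centre of its underside. Starts flat on the counter, long side roughly along world y. Either end may go in first; fully home its origin is 39 mm from the bore axis along the press's +y and 76 mm of it stick out.
- drawplate: bystander: darker, narrower steel plate with a row of small holes, 26 x 160 x 6 mm, flat on the counter; origin centre of its underside. It and the die plate swap places.
- mallet: bystander: wooden mallet lying on the counter, handle 22 mm thick along its x, head 52 mm diameter and 85 mm long at x=190 mm; origin at the handle's end, at counter level
- oiler: bystander: small clear bottle 44 mm diameter, 100 mm high; origin centre of its underside
There are look-alikes about, which are no part of the job. Of the things that look like the die_plate, the largest one is meant.

How it is judged:
On the way, in this order (a step that is already met when the one before it is completed fails the run):
1. the die plate is fully home in the slot (y of die_plate in the frame of press between 0.035 and 0.043 m and x of die_plate in the frame of press between -0.005 and 0.005 m and z of die_plate in the frame of press below 0.017 m and angle between the y axis of die_plate and the y axis of press, either way round below 0.06 rad), for 0.2 s.
2. the punch is drawn partway, 17 to 33 mm (z of punch in the frame of press_bore between 0.017 and 0.033 m), for 0.2 s.
At the end, for the whole second after the job is handed in: The die plate is home in the slot (within 4 mm of the stop, lying in line); the punch stands drawn 17 to 33 mm out of its bore, upright within 0.08 rad, still, gripped by the fingers and not wedged against the bore (under 25 N) (all of step 1 and all of step 2 and horizontal distance between punch and press_bore below 0.005 m and angle between punch's own z axis and vertical below 0.08 rad and contact force between punch and the fingers above 3 N and contact force between punch and press below 25 N and linear speed of punch below 0.02 m/s); the arm keeps its last pose, push and grip.
It fails at once if the punch is pulled right out of its bore (z of punch in the frame of press_bore above 0.046 m).
It fails at once if the punch is forced against the bore (over 60 N) (contact force between punch and press above 60 N).
It fails at once if a bystander is disturbed (distance of any of drawplate, mallet, oiler from where it was at the start of the episode above 0.03 m).
It also fails if it takes over 51 s, if anything falls off the work surface, if the arm or the gripper's body presses on something with over 40 N, if the wrist force passes 120 N, or if a joint passes its speed limit or range.

### The arm

A 6-joint arm with a two-finger parallel gripper is mounted at the origin on the work surface. World frame = base frame: x ahead of the robot, y to its left, z up, the work surface at z = 0. Lengths are in m, angles in rad, forces in N, time in s.
With the tool pointing down it reaches from about 0.3 to 0.825 m from the base axis. Payload 5.4 kg.
Tool frame: the origin (TCP) lies at the very end of the fingers, on their centre line; the grasp point (between the pads) lies 19 mm behind it; z points along the fingers, y is the line along which they close (so a half turn about z gives the same grasp; the last joint's range is limited). The gripper opens to 92 mm and grips with 3 to 60 N. Pads are 20 mm wide; open, the fingers measure 128 mm over their backs; the gripper's body (75 mm by 189 mm) begins 69 mm behind the grasp point.
Start: joints at [-1.478, 0.158, 1.597, -0, 1.386, -0.21], TCP at [0.171, -0.549, 0.215] pointing down, gripper open.
Joint ranges: [-2.91, 2.91], [-0.94, 2.29], [0.18, 2.7], [-1.29, 4.43], [0.17, 2.64], [-3, 3]. Speed limits (rad/s): [2.57, 2.57, 3.14, 3.14, 3.14, 3.14].

### API

Orientations are given as a unit quaternion [x, y, z, w].
In Python, from station import get_state, read_camera, hand_in gives the robot as it stands.
- The arm moves only by the tool send_rows, never from a script. Its argument "deltas" is a list of rows, each an object of numbers: "ax", "ay", "az": the turn, a rotation vector about the tool's x, y, z in units of 30 degrees (1.0 is 30 degrees); "x", "y", "z": the shift along the tool's x, y, z in units of 200 mm (1.0 is 200 mm); "fingers": the opening, from -1 (shut) to 1 (fully open). In form: [{"ax": .., "ay": .., "az": .., "x": .., "y": .., "z": .., "fingers": ..}, ...]. A call has 1 to 8 rows; each row shifts and turns the commanded pose from where the row before left it, along the tool's axes as they then stand; what a row does not reach is not made up. A row lasts 1/10 s, in which the tool goes at most 50 mm and 8.59 degrees, less where a joint would pass 70% of its speed; a pose out of reach is approached as far as the arm can. A call with a number of a shift or a turn outside -1 to 1 is refused whole. A call with a gripper value outside its range is refused whole. The fingers move at their own pace and stop on an object; "squeeze" is the grip in N (left out, the last holds). Time passes only in rows, so rows that do not move let the fingers close. It gives the time, the measured TCP pose, the force, the opening and the grip force at its end, in the units of the state.
- get_state(): the state, without advancing time (a new reading comes with each control period).
- read_camera(name): name is "scene" or "top"; returns a dict with "frame" (384x512x3 uint8, red, green, blue), "fx", "fy", "cx", "cy" (pixels), "R" (3x3) and "t" (3): a world point X has camera coordinates R X + t. Camera axes: x right, y down, z forward; pixel columns grow to the right and rows downward; lengths in m; the calibration is good to about 2 mm. A picture is of the moment at which its call begins. There is no depth.
- hand_in(): hands the job in; it is judged then, once.
The state is a dict: "time": time; "joint_pos": joint angles; "dq": joint speeds; "tau": joint torques, N m; "tcp_pos": TCP position; "tcp_rot": TCP orientation; "ft_force": force on the tool from outside, world axes, zero at the start; "moment": the same for the moment, N m; "grip_width": opening from 0.0 (shut) to 1.0 (fully open); "grip_force": force on a finger pad.
Only numpy, scipy, OpenCV 4.12 (cv2) and the standard library are available. Lean on these libraries where they do the work, as an engineer would, in place of code of your own. Each camera call takes 0.05 s, during which the arm holds its last target. There are 200 camera calls.

## Working session

There is one attempt and no reset: what is moved stays moved. The work goes in short steps, Python scripts to look and compute and a tool call to move; the robot and the scene stay as the last step left them, time stands still between calls to the robot, and variables do not carry over. Pictures are saved under pics/ and viewed, at most 10 in all, crops included, and the job is handed in when it is done.

Besides the shell and the picture viewer there is one more tool, called after "Call:" by a JSON object that holds its "api" and its "payload", one argument or row to a line. send_rows: Moves the arm, as the interface text tells. Its arguments: {"type":"object","properties":{"deltas":{"type":"array"},"squeeze":{"type":"number"}},"required":["deltas"]}

```bash
mkdir -p pics; python3 - <<'E'
from station import get_state, read_camera
import cv2,numpy as np
for n in ("top","scene"):
    c=read_camera(n); cv2.imwrite(f"pics/{n}0.png",c["frame"][:,:,::-1])
    np.savez(f"{n}0.npz",**c)
    print(n,c["fx"],c["fy"],c["cx"],c["cy"],np.round(c["R"],3).tolist(),np.round(c["t"],3).tolist())
s=get_state();print(s)
E
```

```text
top 372.5747008293048 372.5747008293048 261.89178756983705 190.79439164678487 [[-0.012, -1.0, -0.017], [-0.991, 0.014, -0.13], [0.13, 0.015, -0.991]] [0.025, 0.574, 0.994]
scene 351.8537716147589 351.8537716147589 251.62868348676653 194.55291290182703 [[-0.767, 0.641, -0.013], [0.545, 0.641, -0.54], [-0.338, -0.422, -0.841]] [0.445, -0.287, 0.992]
{'time': 0.1, 'joint_pos': array([-1.47811176e+00,  1.58961838e-01,  1.59807485e+00, -6.82145797e-06,
        1.38621369e+00, -2.10132866e-01]), 'dq': array([-2.14594906e-04, -3.77432096e-05, -3.77509361e-03, -1.48614959e-03,
       -2.38683508e-04,  3.49653380e-04]), 'tau': array([ 5.02707576e-05, -3.86504281e+01, -3.22960031e+01,  7.04230391e-02,
        3.39261373e-02, -4.00942520e-05]), 'tcp_pos': array([ 0.17137817, -0.54828414,  0.21374673]), 'tcp_rot': array([ 9.88559147e-01,  1.50831450e-01,  4.52996484e-05, -8.27628172e-04]), 'ft_force': array([ 0.25024941,  0.88560797, -0.30921505]), 'moment': array([ 0.01169441, -0.02322244, -0.01623295]), 'grip_force': 0.0, 'grip_width': 1.0042219982245797}
```

View pics/top0.png

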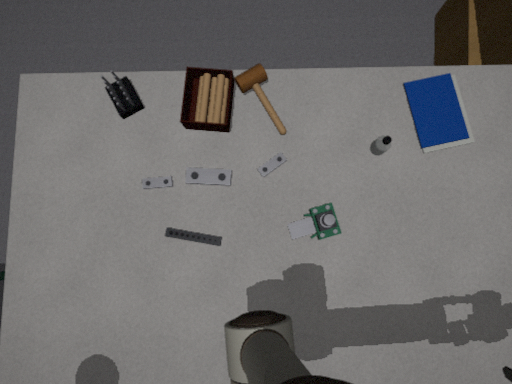

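View pics/scene0.png

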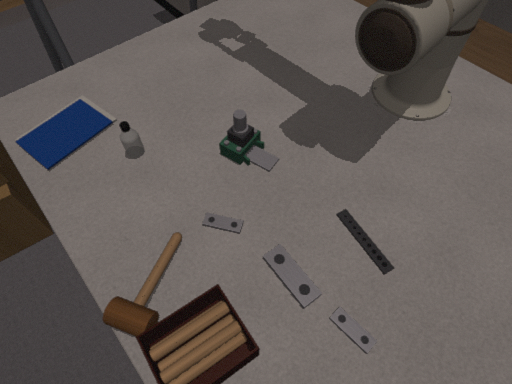

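Top view: three plates look alike, at (157,182), (209,176) and (272,164). The one at (209,176) is the largest, about 45 px long, so it fits the die plate. The drawplate is dark, at (193,236). The press is at (325,221), with its apron pointing left toward (301,229). Next I'll confirm this in one enlarged crop and take first measurements.

```bash
cat > h.py <<'E'
import numpy as np,cv2
def load(n): return dict(np.load(n+".npz"))
def grab(n,tag):
    from station import read_camera
    c=read_camera(n); np.savez(f"{n}{tag}.npz",**c); return c
def cast(c,uv,z):
    uv=np.atleast_2d(np.asarray(uv,float)); d=np.c_[(uv[:,0]-c["cx"])/c["fx"],(uv[:,1]-c["cy"])/c["fy"],np.ones(len(uv))]@c["R"]
    o=-c["R"].T@c["t"]; return o+d*((z-o[2])/d[:,2])[:,None]
def proj(c,X):
    p=np.atleast_2d(X)@c["R"].T+c["t"]; return np.c_[c["fx"]*p[:,0]/p[:,2]+c["cx"],c["fy"]*p[:,1]/p[:,2]+c["cy"]]
def crop(c,u0,u1,v0,v1,k): return cv2.resize(np.ascontiguousarray(c["frame"][v0:v1,u0:u1,::-1]),None,fx=k,fy=k,interpolation=cv2.INTER_CUBIC)
E
python3 - <<'E'
from h import *
t=load("top0");s=load("scene0")
a=crop(t,130,290,140,200,5); b=crop(t,280,360,195,245,5); d=crop(s,205,285,100,175,5)
im=np.zeros((600,800,3),np.uint8); im[:300]=a; im[300:550,:400]=b; im[300:600,400:]=d[:300]
cv2.imwrite("pics/crop1.png",im)
for n,c,bx in (("top",t,(180,240,160,192)),("scene",s,(255,325,238,310))):
    f=c["frame"].astype(int); print(n,"bg",f[bx[2]:bx[2]+4,bx[0]:bx[1]].mean((0,1)))
    u,v=(209,183) if n=="top" else (292,276)
    print("plate",f[v-1:v+2,u-2:u+3].mean((0,1)))
E
```

```text
top bg [134.79583333 132.92083333 131.28333333]
plate [124.86666667 124.86666667 128.73333333]
scene bg [116.69285714 109.13571429 105.15357143]
plate [107.06666667 101.2        102.73333333]
```

View pics/crop1.png

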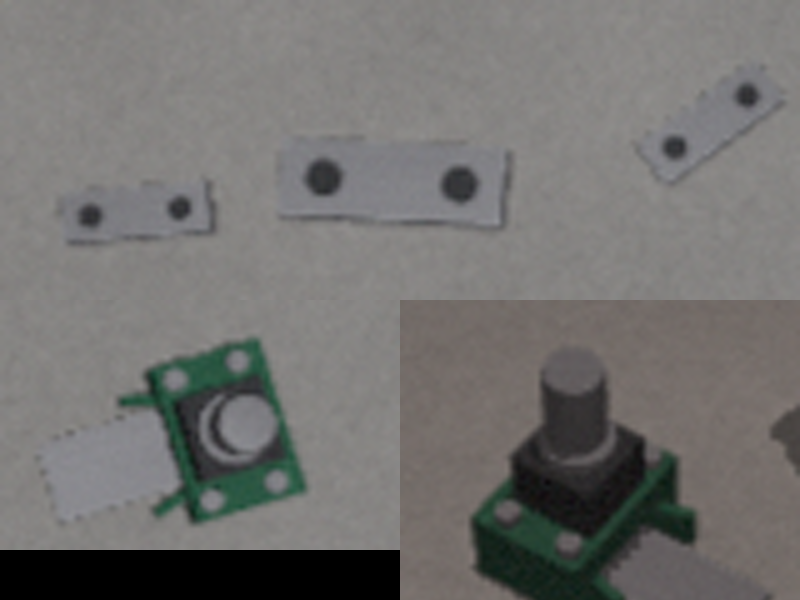

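Crop: the middle plate, with holes near top-view px (195,175) and (222,177), is clearly the largest of the three, so it is the die plate. The press boss is at about (325,220) and the apron end at about (290,233). Now I'll measure all of these.

```bash
python3 - <<'E'
from h import *
t=load("top0");s=load("scene0")
for n,c in(("top",t),("scene",s)): print(n,"cam",np.round(-c["R"].T@c["t"],3))
def blobs(mask,off,amin):
    n,l,st,ce=cv2.connectedComponentsWithStats(mask.astype(np.uint8))
    return [(ce[i]+off,st[i,4],l==i) for i in range(1,n) if st[i,4]>=amin]
# plate holes: intensity-weighted centroid
def hole(c,u,v,r=5):
    g=c["frame"][v-r:v+r+1,u-r:u+r+1].mean(2); w=np.clip(np.percentile(g,80)-15-g,0,None)
    yy,xx=np.mgrid[v-r:v+r+1,u-r:u+r+1]; return np.array([(w*xx).sum(),(w*yy).sum()])/w.sum()
for c,hs in((t,[(195,175),(222,177)]),(s,[(279,259),(304,289)])):
    P=cast(c,[hole(c,*h) for h in hs],.012); d=P[1]-P[0]
    print("holes",np.round(P,4).tolist(),"sep",np.linalg.norm(d),"mid",P.mean(0).round(4),"ang",np.degrees(np.arctan2(d[1],d[0])))
# bluish steel mask: plate + apron
for n,c,boxes in(("top",t,{"plate":(180,240,158,194,.012),"apron":(283,318,212,242,.006)}),("scene",s,{"plate":(255,330,236,312,.012),"apron":(245,285,140,175,.006)})):
    f=cv2.GaussianBlur(c["frame"].astype(np.float32),(0,0),1.0)
    for k,(u0,u1,v0,v1,z) in boxes.items():
        g=f[v0:v1,u0:u1]; m=g[:,:,2]-g[:,:,0]; bg=np.median(np.r_[m[0],m[-1]]); mm=(m-bg)>4
        B=max(blobs(mm,np.array([u0,v0]),20),key=lambda b:b[1])
        cn=max(cv2.findContours(B[2].astype(np.uint8),0,2)[0],key=len).reshape(-1,2)+[u0,v0]
        W=cast(c,cn,z)[:,:2]; r=cv2.minAreaRect((W*1000).astype(np.float32)); print(n,k,"area",B[1],np.round(r[0],1),np.round(r[1],1),round(r[2],1)); print(cv2.boxPoints(r).round(1).tolist())
# green body
f=t["frame"].astype(int); g=(f[:,:,1]-f[:,:,0]>20)&(f[:,:,1]-f[:,:,2]>5)
B=max(blobs(g,0,20),key=lambda b:b[1]); 
# open to remove wings
m=cv2.morphologyEx(cv2.morphologyEx(cv2.resize(B[2].astype(np.uint8)*255,None,fx=4,fy=4,interpolation=cv2.INTER_LINEAR),cv2.MORPH_CLOSE,np.ones((65,65))),cv2.MORPH_OPEN,np.ones((33,33)))
cn=max(cv2.findContours((m>127).astype(np.uint8),0,2)[0],key=len).reshape(-1,2)/4
r=cv2.minAreaRect((cast(t,cn,.04)[:,:2]*1000).astype(np.float32)); print("green@40",np.round(r[0],1),np.round(r[1],1),r[2])
# head top disc
for n,c,(u,v) in(("top",t,(329,220)),("scene",s,(240,114))):
    g=cv2.cvtColor(c["frame"],cv2.COLOR_RGB2GRAY); gg=g[v-9:v+10,u-9:u+10]; print(n); print(gg[::1])
E
```

```text
top cam [0.44  0.002 1.06 ]
scene cam [0.833 0.317 0.685]
holes [[0.6253, 0.2109, 0.012], [0.6202, 0.133, 0.012]] sep 0.07804063689836746 mid [0.6228 0.1719 0.012 ] ang -93.7449442939799
holes [[0.6194, 0.1342, 0.012], [0.6245, 0.2121, 0.012]] sep 0.07813812372026634 mid [0.6219 0.1732 0.012 ] ang 86.20882523950232
top plate area 729 [621.7 171.1] [130.1  46.7] 86.6
[[594.5, 107.5], [641.2000122070312, 104.80000305175781], [648.7999877929688, 234.60000610351562], [602.2000122070312, 237.39999389648438]]
top apron area 588 [479.6 -95.6] [82.3 72.9] 89.3
[[442.6000061035156, -136.3000030517578], [515.5999755859375, -137.10000610351562], [516.5, -54.900001525878906], [443.6000061035156, -54.0]]
scene plate area 1573 [624.  173.7] [131.4  50. ] 86.3
[[594.7999877929688, 109.80000305175781], [644.7000122070312, 106.5], [653.2000122070312, 237.6999969482422], [603.2999877929688, 241.0]]
scene apron area 693 [466.8 -97.2] [99.3 81. ] 50.7
[[404.0, -109.9000015258789], [466.70001220703125, -161.3000030517578], [529.5999755859375, -84.5], [466.8999938964844, -33.099998474121094]]
green@40 [ 4
[... 2433 characters left out ...]
  96  94  94  92  94  97  94  76  93 109 111
  113]
 [111 110  67  80  92  96  94  95  92  95  95  97  93  83  59  88 110 109
  116]
 [113 111  63  52  74  89  92  92  93  92  93  99  82  61  52  91 110 113
  111]
 [113 112  72  45  50  59  69  82  87  88  78  65  60  47  49  77 109 115
  113]
 [112 110  73  48  44  47  50  55  55  58  56  53  49  52  48  74 108 116
  114]
 [109 108  72  49  45  45  44  52  51  51  50  51  52  48  50  76 111 112
  114]
 [112 108  80  49  46  44  50  51  51  54  52  52  50  46  53  75 107 115
  113]
 [115 111  84  52  44  44  49  51  50  52  52  51  50  47  48  78 110 113
  112]
 [112 111  83  53  43  46  49  49  47  53  51  52  49  48  49  79 109 112
  110]]
```

```bash
python3 - <<'E'
from h import *
from scipy.optimize import least_squares
t=load("top0");s=load("scene0")
# punch head top, two-ray triangulation
uv=[(329.3,219.4),(239.2,113.5)]
X=least_squares(lambda X:np.r_[proj(t,X)[0]-uv[0],proj(s,X)[0]-uv[1]],[.5,-.15,.12]); print("head",X.x.round(4),"res px",X.fun.round(2), cast(t,uv[0],.12).round(4),cast(s,uv[1],.12).round(4))
b=[]
for x,y in((176,379),(238,361),(278,482),(212,500)):
    u,v=int(round(280+x/5-.4)),int(round(195+(y-300)/5-.4)); f=t["frame"][v-4:v+5,u-4:u+5].astype(float)
    w=np.clip(f[:,:,0]-70,0,None); yy,xx=np.mgrid[v-4:v+5,u-4:u+5]; w*=np.hypot(xx-u,yy-v)<3.5
    b.append([(w*xx).sum()/w.sum(),(w*yy).sum()/w.sum()])
P=cast(t,b,.042)[:,:2]; print("bolts",P.round(4).tolist(),"mid",P.mean(0).round(4))
a=lambda d:np.degrees(np.arctan2(d[1],d[0])).round(2)
print("x-dir",a(P[3]-P[0]),a(P[2]-P[1]),"y-dir",a(P[0]-P[1]),a(P[3]-P[2]),[np.linalg.norm(P[i]-P[j]).round(4) for i,j in((3,0),(2,1),(0,1),(3,2))])
A=cast(t,[(287.3,226.5),(292.3,239.3)],.006)[:,:2]; print("apron end",A.round(4).tolist(),"w",np.linalg.norm(A[0]-A[1]),"xdir",a(A[1]-A[0]),"bore->end",a(A.mean(0)-X.x[:2]),np.linalg.norm(A.mean(0)-X.x[:2]))
# green edge lines: long back edge and right/left short edges
f=t["frame"].astype(int); g=((f[:,:,1]-f[:,:,0]>20)&(f[:,:,1]-f[:,:,2]>5)).astype(np.uint8)
pts=[]
for v in range(205,232):
    c=np.where(g[v,300:350])[0]
    if len(c): pts.append((300+c.max()+.5,v))
pts=np.array(pts,float); W=cast(t,pts,.04)[:,:2]*1000
l=cv2.fitLine(W.astype(np.float32),cv2.DIST_HUBER,0,.1,.1).ravel(); print("back edge",l.round(3),a(l[:2]))
n=np.array([-l[1],l[0]]); print("bore dist to back edge",abs((X.x[:2]*1000-l[2:])@n))
E
```

```text
head [ 0.4878 -0.152   0.1185] res px [-0.23  0.24 -0.29 -0.04] [[ 0.4884 -0.1523  0.12  ]] [[ 0.4883 -0.1502  0.12  ]]
bolts [[0.5173, -0.1259], [0.5269, -0.1605], [0.4612, -0.1792], [0.4513, -0.1439]] mid [ 0.4892 -0.1524]
x-dir -164.78 -164.12 y-dir 105.52 105.68 [np.float64(0.0685), np.float64(0.0684), np.float64(0.0359), np.float64(0.0367)]
apron end [[0.4757, -0.0524], [0.4398, -0.0657]] w 0.03827071765780656 xdir -159.71 bore->end 107.92 0.09764583880316931
back edge [ 9.60000e-01  2.80000e-01  4.94667e+02 -1.84710e+02] 16.29
bore dist to back edge 33.34701721639225
```

Measured positions:
- **Plate:** centre about (0.622, 0.172), long axis at 86.3°. Its size reads 130 × 47 mm, as it should.
- **Bore:** about (0.488, -0.152), with the head top found at z = 0.1185 against 0.12 expected.
- **Press:** +y points to about 105.7°, and the body's short side fits the stated size.

First move: turn the tool.

Call:
{"api": "send_rows", "payload": {
  "deltas": [
    {"az":-0.25,"fingers":1},
    {"az":-0.25},
    {"az":-0.25},
    {"az":-0.25},
    {"az":-0.25},
    {"az":-0.25},
    {"az":-0.25},
    {"az":-0.25}
  ],
  "squeeze": 50
}}

```text
validation failed for argument at $.de...
```

Call:
{"api": "send_rows", "payload": {
  "deltas": [
    {"az":-0.15},
    {"az":-0.15},
    {},
    {}
  ]
}}

```text
validation failed for argument at $.de...
```

```bash
cat >> h.py <<'E'
def plan(x,y,z,yawdeg):
    from station import get_state
    from scipy.spatial.transform import Rotation as Ro
    s=get_state(); R=Ro.from_quat(s["tcp_rot"]); yaw=np.radians(yawdeg)
    T=Ro.from_matrix(np.array([[np.cos(yaw),np.sin(yaw),0],[np.sin(yaw),-np.cos(yaw),0],[0,0,-1]]))
    m=R.as_matrix()
    print("t",round(s["time"],2),"tcp",s["tcp_pos"].round(4),"yaw",np.degrees(np.arctan2(m[1,0],m[0,0])).round(2),"tilt",np.degrees(np.arccos(-m[2,2])).round(2),"F",s["ft_force"].round(1),"w",round(s["grip_width"]*92,1),"gf",round(s["grip_force"],1))
    print("shift units (tool now)",(m.T@(np.array([x,y,z])-s["tcp_pos"])/.2).round(4),"turn units",((R.inv()*T).as_rotvec(degrees=True)/30).round(4))
E
python3 - <<'E'
from h import *
a=np.radians(86.3); o=.030
plan(.6222+o*np.cos(a),.1722+o*np.sin(a),.06,86.3)
E
```

```text
t 0.1 tcp [ 0.1714 -0.5483  0.2137] yaw 17.35 tilt 0.09 F [ 0.3  0.9 -0.3] w 92.4 gf 0.0
shift units (tool now) [ 3.2794 -2.905   0.7746] turn units [-0.0023 -0.0024 -2.2983]
```

Call:
{"api": "send_rows", "payload": {
  "deltas": [
    {"ax":0,"ay":0,"az":-0.25,"x":0,"y":0,"z":0,"fingers":1},
    {"ax":0,"ay":0,"az":-0.25,"x":0,"y":0,"z":0,"fingers":1},
    {"ax":0,"ay":0,"az":-0.25,"x":0,"y":0,"z":0,"fingers":1},
    {"ax":0,"ay":0,"az":-0.25,"x":0,"y":0,"z":0,"fingers":1},
    {"ax":0,"ay":0,"az":-0.25,"x":0,"y":0,"z":0,"fingers":1},
    {"ax":0,"ay":0,"az":-0.25,"x":0,"y":0,"z":0,"fingers":1},
    {"ax":0,"ay":0,"az":-0.25,"x":0,"y":0,"z":0,"fingers":1},
    {"ax":0,"ay":0,"az":-0.25,"x":0,"y":0,"z":0,"fingers":1}
  ],
  "squeeze": 50
}}

```text
time: 0.9
tcp_pos: [0.1714, -0.5484, 0.214]
tcp_rot: [0.779, 0.627, 0.0, -0.0]
ft_force: [-0.2, -1.1, 0.7]
grip_width: 1.001
grip_force: 0.0
```

Call:
{"api": "send_rows", "payload": {
  "deltas": [
    {"ax":0,"ay":0,"az":-0.15,"x":0,"y":0,"z":0,"fingers":1},
    {"ax":0,"ay":0,"az":-0.15,"x":0,"y":0,"z":0,"fingers":1},
    {"ax":0,"ay":0,"az":0,"x":0,"y":0,"z":0,"fingers":1}
  ]
}}

```text
time: 1.2
tcp_pos: [0.1714, -0.5485, 0.2141]
tcp_rot: [0.729, 0.684, 0.0, -0.0]
ft_force: [-0.1, 0.0, -0.3]
grip_width: 0.998
grip_force: 0.0
```

```bash
python3 - <<'E'
from h import *
a=np.radians(86.3); o=.030
plan(.6222+o*np.cos(a),.1722+o*np.sin(a),.06,86.3)
E
```

```text
t 1.2 tcp [ 0.1714 -0.5485  0.2141] yaw 86.36 tilt 0.06 F [-0.1  0.  -0.3] w 91.8 gf 0.0
shift units (tool now) [3.8887 2.0208 0.7739] turn units [-0.0003 -0.0019  0.0019]
```

Call:
{"api": "send_rows", "payload": {
  "deltas": [
    {"ax":0,"ay":0,"az":0,"x":0.162,"y":0.0842,"z":0,"fingers":1},
    {"ax":0,"ay":0,"az":0,"x":0.162,"y":0.0842,"z":0,"fingers":1},
    {"ax":0,"ay":0,"az":0,"x":0.162,"y":0.0842,"z":0,"fingers":1},
    {"ax":0,"ay":0,"az":0,"x":0.162,"y":0.0842,"z":0,"fingers":1},
    {"ax":0,"ay":0,"az":0,"x":0.162,"y":0.0842,"z":0,"fingers":1},
    {"ax":0,"ay":0,"az":0,"x":0.162,"y":0.0842,"z":0,"fingers":1},
    {"ax":0,"ay":0,"az":0,"x":0.162,"y":0.0842,"z":0,"fingers":1},
    {"ax":0,"ay":0,"az":0,"x":0.162,"y":0.0842,"z":0,"fingers":1}
  ]
}}

```text
time: 2.0
tcp_pos: [0.3229, -0.2973, 0.2144]
tcp_rot: [0.73, 0.683, 0.0, -0.0]
ft_force: [0.6, 0.4, -0.0]
grip_width: 1.004
grip_force: 0.0
```

Call:
{"api": "send_rows", "payload": {
  "deltas": [
    {"ax":0,"ay":0,"az":0,"x":0.162,"y":0.0842,"z":0,"fingers":1},
    {"ax":0,"ay":0,"az":0,"x":0.162,"y":0.0842,"z":0,"fingers":1},
    {"ax":0,"ay":0,"az":0,"x":0.162,"y":0.0842,"z":0,"fingers":1},
    {"ax":0,"ay":0,"az":0,"x":0.162,"y":0.0842,"z":0,"fingers":1},
    {"ax":0,"ay":0,"az":0,"x":0.162,"y":0.0842,"z":0,"fingers":1},
    {"ax":0,"ay":0,"az":0,"x":0.162,"y":0.0842,"z":0,"fingers":1},
    {"ax":0,"ay":0,"az":0,"x":0.162,"y":0.0842,"z":0,"fingers":1},
    {"ax":0,"ay":0,"az":0,"x":0.162,"y":0.0842,"z":0,"fingers":1}
  ]
}}

```text
time: 2.8
tcp_pos: [0.4738, -0.0471, 0.2145]
tcp_rot: [0.73, 0.683, -0.0, -0.0]
ft_force: [0.7, -0.1, 0.8]
grip_width: 1.004
grip_force: 0.0
```

Call:
{"api": "send_rows", "payload": {
  "deltas": [
    {"ax":0,"ay":0,"az":0,"x":0.162,"y":0.0842,"z":0.05,"fingers":1},
    {"ax":0,"ay":0,"az":0,"x":0.162,"y":0.0842,"z":0.05,"fingers":1},
    {"ax":0,"ay":0,"az":0,"x":0.162,"y":0.0842,"z":0.05,"fingers":1},
    {"ax":0,"ay":0,"az":0,"x":0.162,"y":0.0842,"z":0.05,"fingers":1},
    {"ax":0,"ay":0,"az":0,"x":0.162,"y":0.0842,"z":0.05,"fingers":1},
    {"ax":0,"ay":0,"az":0,"x":0.162,"y":0.0842,"z":0.05,"fingers":1},
    {"ax":0,"ay":0,"az":0,"x":0.162,"y":0.0842,"z":0.05,"fingers":1},
    {"ax":0,"ay":0,"az":0,"x":0.162,"y":0.0842,"z":0.05,"fingers":1}
  ]
}}

```text
time: 3.6
tcp_pos: [0.6247, 0.2029, 0.1337]
tcp_rot: [0.73, 0.683, -0.0, -0.0]
ft_force: [-0.1, 0.5, -0.1]
grip_width: 0.999
grip_force: 0.0
```

```bash
python3 - <<'E'
from h import *
a=np.radians(86.3); o=.030
plan(.6222+o*np.cos(a),.1722+o*np.sin(a),.003,86.3)
E
```

```text
t 3.6 tcp [0.6247 0.2029 0.1337] yaw 86.23 tilt 0.04 F [-0.1  0.5 -0.1] w 91.9 gf 0.0
shift units (tool now) [-0.0036 -0.002   0.6537] turn units [-0.0012  0.0004 -0.0022]
```

Call:
{"api": "send_rows", "payload": {
  "deltas": [
    {"ax":0,"ay":0,"az":0,"x":0,"y":0,"z":0.09,"fingers":1},
    {"ax":0,"ay":0,"az":0,"x":0,"y":0,"z":0.09,"fingers":1},
    {"ax":0,"ay":0,"az":0,"x":0,"y":0,"z":0.09,"fingers":1},
    {"ax":0,"ay":0,"az":0,"x":0,"y":0,"z":0.09,"fingers":1},
    {"ax":0,"ay":0,"az":0,"x":0,"y":0,"z":0.09,"fingers":1},
    {"ax":0,"ay":0,"az":0,"x":0,"y":0,"z":0.09,"fingers":1},
    {"ax":0,"ay":0,"az":0,"x":0,"y":0,"z":0.06,"fingers":1},
    {"ax":0,"ay":0,"az":0,"x":0,"y":0,"z":0.045,"fingers":1}
  ]
}}

```text
time: 4.4
tcp_pos: [0.6238, 0.2013, 0.0042]
tcp_rot: [0.729, 0.684, -0.001, -0.0]
ft_force: [0.0, -0.1, 0.3]
grip_width: 1.001
grip_force: 0.0
```

Call:
{"api": "send_rows", "payload": {
  "deltas": [
    {"ax":0,"ay":0,"az":0,"x":0,"y":0,"z":0,"fingers":-1},
    {"ax":0,"ay":0,"az":0,"x":0,"y":0,"z":0,"fingers":-1},
    {"ax":0,"ay":0,"az":0,"x":0,"y":0,"z":0,"fingers":-1},
    {"ax":0,"ay":0,"az":0,"x":0,"y":0,"z":0,"fingers":-1},
    {"ax":0,"ay":0,"az":0,"x":0,"y":0,"z":0,"fingers":-1},
    {"ax":0,"ay":0,"az":0,"x":0,"y":0,"z":0,"fingers":-1},
    {"ax":0,"ay":0,"az":0,"x":0,"y":0,"z":0,"fingers":-1},
    {"ax":0,"ay":0,"az":0,"x":0,"y":0,"z":0,"fingers":-1}
  ]
}}

```text
time: 5.2
tcp_pos: [0.6246, 0.2015, 0.006]
tcp_rot: [0.729, 0.684, 0.0, 0.0]
ft_force: [-1.2, 0.4, 2.5]
grip_width: 0.49
grip_force: 50.0
```

Call:
{"api": "send_rows", "payload": {
  "deltas": [
    {"ax":0,"ay":0,"az":0,"x":0,"y":0,"z":-0.02,"fingers":-1},
    {"ax":0,"ay":0,"az":0,"x":0,"y":0,"z":-0.04,"fingers":-1},
    {"ax":0,"ay":0,"az":0,"x":0,"y":0,"z":-0.04,"fingers":-1},
    {"ax":0,"ay":0,"az":0,"x":0,"y":0,"z":-0.04,"fingers":-1},
    {"ax":0,"ay":0,"az":0,"x":0,"y":0,"z":-0.04,"fingers":-1},
    {"ax":0,"ay":0,"az":0,"x":0,"y":0,"z":-0.04,"fingers":-1},
    {"ax":0,"ay":0,"az":0,"x":0,"y":0,"z":-0.04,"fingers":-1},
    {"ax":0,"ay":0,"az":0,"x":0,"y":0,"z":-0.04,"fingers":-1}
  ]
}}

```text
time: 6.0
tcp_pos: [0.6243, 0.2015, 0.0663]
tcp_rot: [0.729, 0.684, 0.0, 0.0]
ft_force: [-0.2, 0.8, -6.8]
grip_width: 0.49
grip_force: 50.0
```

Call:
{"api": "send_rows", "payload": {
  "deltas": [
    {"ax":0,"ay":0,"az":-0.081,"x":0,"y":0,"z":0,"fingers":-1},
    {"ax":0,"ay":0,"az":-0.081,"x":0,"y":0,"z":0,"fingers":-1},
    {"ax":0,"ay":0,"az":-0.081,"x":0,"y":0,"z":0,"fingers":-1},
    {"ax":0,"ay":0,"az":-0.081,"x":0,"y":0,"z":0,"fingers":-1},
    {"ax":0,"ay":0,"az":-0.081,"x":0,"y":0,"z":0,"fingers":-1},
    {"ax":0,"ay":0,"az":-0.081,"x":0,"y":0,"z":0,"fingers":-1},
    {"ax":0,"ay":0,"az":-0.081,"x":0,"y":0,"z":0,"fingers":-1},
    {"ax":0,"ay":0,"az":-0.081,"x":0,"y":0,"z":0,"fingers":-1}
  ]
}}

```text
time: 6.8
tcp_pos: [0.6242, 0.2014, 0.0659]
tcp_rot: [0.603, 0.798, -0.0, -0.0]
ft_force: [-0.9, -0.8, -6.1]
grip_width: 0.489
grip_force: 50.0
```

```bash
python3 - <<'E'
from h import *
a=np.radians(105.7); u=np.array([np.cos(a),np.sin(a)]); B=np.array([.4883,-.1517])
p=B+u*(.039+.030+.085); print(p)   # 85 mm before home: leading end ~31 mm outside the mouth
plan(*p,.064,105.7)
c=grab("scene",1); cv2.imwrite("pics/s1.png",crop(c,215,355,110,290,3))
E
```

```text
[ 0.44662753 -0.00344547]
t 6.8 tcp [0.6242 0.2014 0.0659] yaw 105.89 tilt 0.01 F [-0.9 -0.8 -6.1] w 45.0 gf 50.0
shift units (tool now) [-0.7422 -1.1345  0.0098] turn units [-0.0003 -0.0001  0.0062]
```

View pics/s1.png

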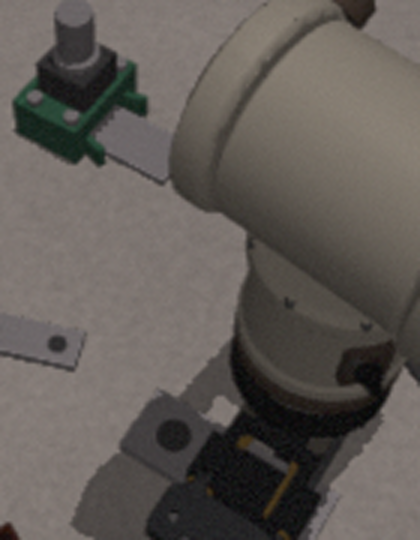

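The scene crop shows the die plate held level in the gripper, with its free hole at about (273,255), and the press clear of it. Now I'll carry it to a point in front of the mouth.

Call:
{"api": "send_rows", "payload": {
  "deltas": [
    {"ax":0,"ay":0,"az":0,"x":-0.03,"y":-0.045,"z":0,"fingers":-1},
    {"ax":0,"ay":0,"az":0,"x":-0.062,"y":-0.095,"z":0,"fingers":-1},
    {"ax":0,"ay":0,"az":0,"x":-0.075,"y":-0.115,"z":0,"fingers":-1},
    {"ax":0,"ay":0,"az":0,"x":-0.075,"y":-0.115,"z":0,"fingers":-1},
    {"ax":0,"ay":0,"az":0,"x":-0.075,"y":-0.115,"z":0,"fingers":-1},
    {"ax":0,"ay":0,"az":0,"x":-0.075,"y":-0.115,"z":0,"fingers":-1},
    {"ax":0,"ay":0,"az":0,"x":-0.075,"y":-0.115,"z":0,"fingers":-1},
    {"ax":0,"ay":0,"az":0,"x":-0.075,"y":-0.115,"z":0,"fingers":-1}
  ]
}}

```text
time: 7.65
tcp_pos: [0.4927, 0.0509, 0.0658]
tcp_rot: [0.604, 0.797, -0.0, 0.0]
ft_force: [0.5, -0.3, -5.5]
grip_width: 0.493
grip_force: 50.0
```

Call:
{"api": "send_rows", "payload": {
  "deltas": [
    {"ax":0,"ay":0,"az":0.006,"x":-0.075,"y":-0.115,"z":0,"fingers":-1},
    {"ax":0,"ay":0,"az":0,"x":-0.07,"y":-0.105,"z":0,"fingers":-1},
    {"ax":0,"ay":0,"az":0,"x":-0.04,"y":-0.065,"z":0,"fingers":-1},
    {"ax":0,"ay":0,"az":0,"x":-0.015,"y":-0.0195,"z":0,"fingers":-1},
    {"ax":0,"ay":0,"az":0,"x":0,"y":0,"z":0,"fingers":-1}
  ]
}}

```text
time: 8.15
tcp_pos: [0.446, -0.0034, 0.0659]
tcp_rot: [0.605, 0.796, 0.0, 0.0]
ft_force: [0.3, 0.4, -6.4]
grip_width: 0.491
grip_force: 50.0
```

```bash
python3 - <<'E'
from h import *
plan(.4466,-.0034,.064,105.7)
t=grab("top",2);s=grab("scene",2)
im=np.zeros((600,800,3),np.uint8); im[:, :400]=crop(t,260,360,175,325,4); im[:,400:]=crop(s,205,305,90,240,4)
cv2.imwrite("pics/c2.png",im)
E
```

```text
t 8.15 tcp [ 0.446  -0.0034  0.0659] yaw 105.5 tilt 0.04 F [ 0.3  0.4 -6.4] w 45.2 gf 50.0
shift units (tool now) [-0.0007  0.0029  0.0095] turn units [ 0.0011  0.0006 -0.0065]
```

View pics/c2.png

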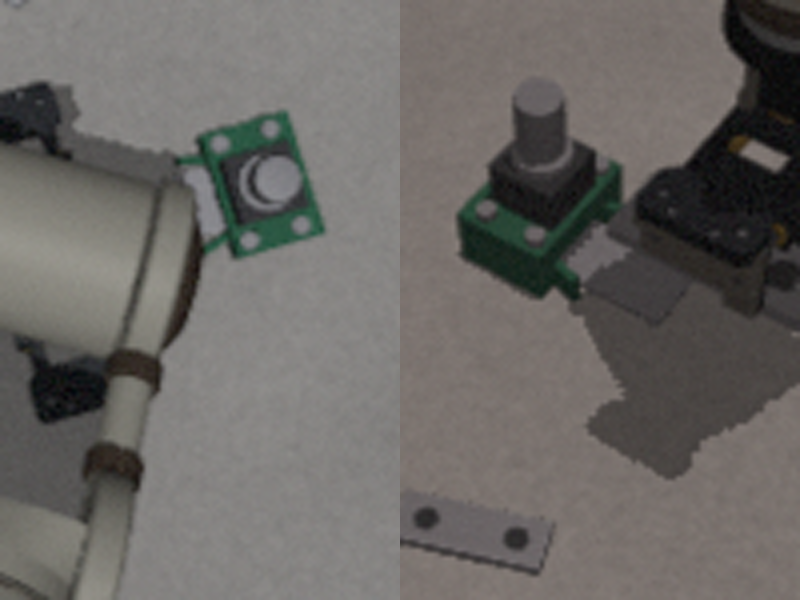

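The top crop shows the press and the arm, with the plate hidden. In the scene crop most of the plate is behind the near finger: its front corner is near (640,215) and its rear hole near (785,272). I'll check these against projections.

```bash
python3 - <<'E'
from h import *
s=load("scene2"); a=np.radians(105.5); u=np.array([np.cos(a),np.sin(a),0]); n=np.array([np.sin(a),-np.cos(a),0])
f=np.array([.446,-.0034,.072]); c=f-u*.030
for k,p in dict(rear_hole=c+u*.039,front_hole=c-u*.039,fl=c-u*.065-n*.023,fr=c-u*.065+n*.023,rr=c+u*.065+n*.023).items():
    q=proj(s,p)[0]; print(k,q.round(1),"crop",((q-[205,90])*4+[400,0]).round())
a=np.radians(105.7); u=np.array([np.cos(a),np.sin(a),0]); n=np.array([np.sin(a),-np.cos(a),0]); B=np.array([.4883,-.1517,0])
for k,p in dict(apron_end_px=B+u*.098+n*.023+[0,0,.006],apron_end_nx=B+u*.098-n*.023+[0,0,.006],wing_pos=B+u*.046+n*.027+[0,0,.02],wing_neg=B+u*.046-n*.027+[0,0,.02],body_mouth_px=B+u*.028+n*.044+[0,0,.04],body_mouth_nx=B+u*.028-n*.044+[0,0,.04]).items():
    q=proj(s,p)[0]; print(k,"crop",((q-[205,90])*4+[400,0]).round(),"top0 crop",((proj(load("top2"),p)[0]-[260,175])*4).round())
E
```

```text
rear_hole [299.9 158.2] crop [779. 273.]
front_hole [270.3 143.2] crop [661. 213.]
fl [266.3 132.2] crop [645. 169.]
fr [255.2 144.7] crop [601. 219.]
rr [304.9 170.4] crop [800. 322.]
apron_end_px crop [654. 320.] top0 crop [107. 194.]
apron_end_nx crop [695. 270.] top0 crop [126. 258.]
wing_pos crop [579. 272.] top0 crop [178. 167.]
wing_neg crop [628. 215.] top0 crop [201. 242.]
body_mouth_px crop [536. 256.] top0 crop [199. 134.]
body_mouth_nx crop [619. 163.] top0 crop [237. 258.]
```

Call:
{"api": "send_rows", "payload": {
  "deltas": [
    {"ax":0,"ay":0,"az":-0.006,"x":0,"y":0.003,"z":0.045,"fingers":-1},
    {"ax":0,"ay":0,"az":0,"x":0,"y":0,"z":0.045,"fingers":-1},
    {"ax":0,"ay":0,"az":0,"x":0,"y":0,"z":0.045,"fingers":-1},
    {"ax":0,"ay":0,"az":0,"x":0,"y":0,"z":0.045,"fingers":-1},
    {"ax":0,"ay":0,"az":0,"x":0,"y":0,"z":0.045,"fingers":-1},
    {"ax":0,"ay":0,"az":0,"x":0,"y":0,"z":0.02,"fingers":-1},
    {"ax":0,"ay":0,"az":0,"x":0,"y":0,"z":0.012,"fingers":-1},
    {"ax":0,"ay":0,"az":0,"x":0,"y":0,"z":0.005,"fingers":-1}
  ]
}}

```text
time: 9.05
tcp_pos: [0.4469, -0.0029, 0.0131]
tcp_rot: [0.603, 0.797, -0.0, -0.0]
ft_force: [-1.2, -0.4, -5.2]
grip_width: 0.49
grip_force: 50.0
```

```bash
python3 - <<'E'
from h import *
a=np.radians(105.7); u=np.array([np.cos(a),np.sin(a)]); B=np.array([.4883,-.1517])
plan(*(B+u*.069),.0125,105.7)
s=grab("scene",3)
cv2.imwrite("pics/c3.png",crop(s,215,305,90,180,6))
E
```

```text
t 9.05 tcp [ 0.4469 -0.0029  0.0131] yaw 105.78 tilt 0.0 F [-1.2 -0.4 -5.2] w 45.1 gf 50.0
shift units (tool now) [-0.4274 -0.0026  0.0032] turn units [-0.0001 -0.      0.0026]
```

View pics/c3.png

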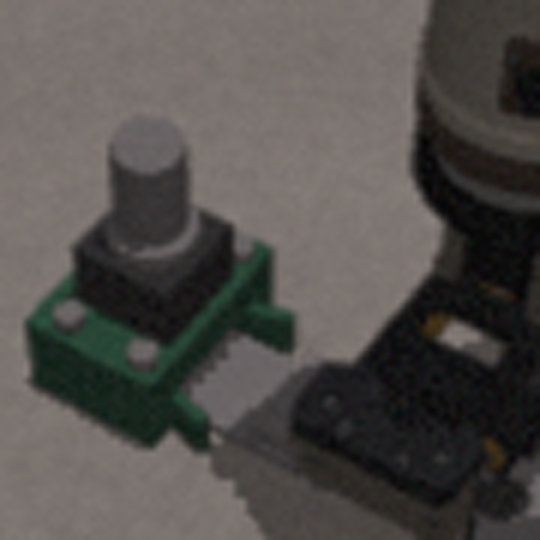

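The crop shows the plate hovering over the apron, its front edge just outside the wings at (215,435)–(300,365), and centred. Now I'll insert it slowly.

Call:
{"api": "send_rows", "payload": {
  "deltas": [
    {"ax":0,"ay":0,"az":0,"x":-0.025,"y":-0.0025,"z":0,"fingers":-1},
    {"ax":0,"ay":0,"az":0,"x":-0.025,"y":0,"z":0,"fingers":-1},
    {"ax":0,"ay":0,"az":0,"x":-0.025,"y":0,"z":0,"fingers":-1},
    {"ax":0,"ay":0,"az":0,"x":-0.02,"y":0,"z":0,"fingers":-1},
    {"ax":0,"ay":0,"az":0,"x":-0.02,"y":0,"z":0,"fingers":-1},
    {"ax":0,"ay":0,"az":0,"x":-0.015,"y":0,"z":0,"fingers":-1}
  ]
}}

```text
time: 9.7
tcp_pos: [0.4536, -0.0285, 0.0133]
tcp_rot: [0.603, 0.797, 0.0, 0.0]
ft_force: [-0.1, 1.2, -6.0]
grip_width: 0.491
grip_force: 50.0
```

Call:
{"api": "send_rows", "payload": {
  "deltas": [
    {"ax":0,"ay":0,"az":0,"x":-0.015,"y":0,"z":0,"fingers":-1},
    {"ax":0,"ay":0,"az":0,"x":-0.015,"y":0,"z":0,"fingers":-1},
    {"ax":0,"ay":0,"az":0,"x":-0.015,"y":0,"z":0,"fingers":-1},
    {"ax":0,"ay":0,"az":0,"x":-0.015,"y":0,"z":0,"fingers":-1}
  ]
}}

```text
time: 10.1
tcp_pos: [0.4567, -0.0397, 0.0132]
tcp_rot: [0.603, 0.798, 0.0, -0.0]
ft_force: [0.0, 0.6, -5.4]
grip_width: 0.488
grip_force: 50.0
```

```bash
cat >p.py <<'E'
from h import *
a=np.radians(105.7); u=np.array([np.cos(a),np.sin(a)]); B=np.array([.4883,-.1517])
plan(*(B+u*.069),.0125,105.7)
from station import get_state
s=get_state();print("press-frame F: along y",s["ft_force"][:2]@u,"x",s["ft_force"][:2]@[u[1],-u[0]],"M",s["moment"].round(2))
E
python3 p.py
```

```text
t 10.1 tcp [ 0.4567 -0.0397  0.0132] yaw 105.79 tilt 0.0 F [ 0.   0.6 -5.4] w 44.9 gf 50.0
shift units (tool now) [-2.368e-01  2.000e-04  3.400e-03] turn units [-0.0001 -0.0001  0.0031]
press-frame F: along y 0.5950369128799441 x 0.21711768488725824 M [ 0.18 -0.03 -0.02]
```

Call:
{"api": "send_rows", "payload": {
  "deltas": [
    {"ax":0,"ay":0,"az":0,"x":-0.0125,"y":0,"z":0,"fingers":-1},
    {"ax":0,"ay":0,"az":0,"x":-0.0125,"y":0,"z":0,"fingers":-1},
    {"ax":0,"ay":0,"az":0,"x":-0.0125,"y":0,"z":0,"fingers":-1},
    {"ax":0,"ay":0,"az":0,"x":-0.0125,"y":0,"z":0,"fingers":-1}
  ]
}}

```text
time: 10.5
tcp_pos: [0.4594, -0.0493, 0.0132]
tcp_rot: [0.603, 0.798, -0.0, -0.0]
ft_force: [-0.4, 1.2, -4.6]
grip_width: 0.489
grip_force: 50.0
```

```bash
python3 p.py
```

```text
t 10.5 tcp [ 0.4594 -0.0493  0.0132] yaw 105.79 tilt 0.0 F [-0.4  1.2 -4.6] w 45.0 gf 50.0
shift units (tool now) [-0.187   0.0003  0.0034] turn units [-0.0001 -0.0001  0.003 ]
press-frame F: along y 1.2545268570438857 x -0.09659009668720442 M [ 0.23 -0.08  0.03]
```

Leading edge should be inside the slot and the forces are small, so I'll keep going.

Call:
{"api": "send_rows", "payload": {
  "deltas": [
    {"ax":0,"ay":0,"az":0,"x":-0.0125,"y":0,"z":0,"fingers":-1},
    {"ax":0,"ay":0,"az":0,"x":-0.0125,"y":0,"z":0,"fingers":-1},
    {"ax":0,"ay":0,"az":0,"x":-0.0125,"y":0,"z":0,"fingers":-1},
    {"ax":0,"ay":0,"az":0,"x":-0.0125,"y":0,"z":0,"fingers":-1},
    {"ax":0,"ay":0,"az":0,"x":-0.0125,"y":0,"z":0,"fingers":-1},
    {"ax":0,"ay":0,"az":0,"x":-0.0125,"y":0,"z":0,"fingers":-1}
  ]
}}

```text
time: 11.1
tcp_pos: [0.4635, -0.0638, 0.0132]
tcp_rot: [0.603, 0.798, -0.0, -0.0]
ft_force: [0.4, 0.3, -6.0]
grip_width: 0.49
grip_force: 50.0
```

```bash
python3 p.py
```

```text
t 11.1 tcp [ 0.4635 -0.0638  0.0132] yaw 105.79 tilt 0.0 F [ 0.4  0.3 -6. ] w 45.1 gf 50.0
shift units (tool now) [-0.1118  0.0003  0.0033] turn units [-0.0001 -0.0001  0.003 ]
press-frame F: along y 0.14042584184429657 x 0.46856545525316445 M [ 0.16 -0.05 -0.04]
```

Call:
{"api": "send_rows", "payload": {
  "deltas": [
    {"ax":0,"ay":0,"az":0,"x":-0.0125,"y":0,"z":0,"fingers":-1},
    {"ax":0,"ay":0,"az":0,"x":-0.0125,"y":0,"z":0,"fingers":-1},
    {"ax":0,"ay":0,"az":0,"x":-0.0125,"y":0,"z":0,"fingers":-1},
    {"ax":0,"ay":0,"az":0,"x":-0.0125,"y":0,"z":0,"fingers":-1},
    {"ax":0,"ay":0,"az":0,"x":-0.0125,"y":0,"z":0,"fingers":-1},
    {"ax":0,"ay":0,"az":0,"x":-0.0075,"y":0,"z":0,"fingers":-1}
  ]
}}

```text
time: 11.7
tcp_pos: [0.4674, -0.0773, 0.0132]
tcp_rot: [0.603, 0.797, 0.0, 0.0]
ft_force: [0.0, 0.4, -5.3]
grip_width: 0.49
grip_force: 50.0
```

Call:
{"api": "send_rows", "payload": {
  "deltas": [
    {"ax":0,"ay":0,"az":0,"x":-0.005,"y":0,"z":0,"fingers":-1},
    {"ax":0,"ay":0,"az":0,"x":-0.005,"y":0,"z":0,"fingers":-1},
    {"ax":0,"ay":0,"az":0,"x":-0.005,"y":0,"z":0,"fingers":-1}
  ]
}}

```text
time: 12.0
tcp_pos: [0.4681, -0.08, 0.0132]
tcp_rot: [0.603, 0.798, -0.0, -0.0]
ft_force: [-0.3, 0.4, -6.2]
grip_width: 0.494
grip_force: 50.0
```

```bash
python3 p.py
```

```text
t 12.0 tcp [ 0.4681 -0.08    0.0132] yaw 105.79 tilt 0.01 F [-0.3  0.4 -6.2] w 45.4 gf 50.0
shift units (tool now) [-0.0277  0.0003  0.0034] turn units [-0.0001 -0.0001  0.003 ]
press-frame F: along y 0.4302145387717967 x -0.23677317513547408 M [ 0.17 -0.03 -0.03]
```

Call:
{"api": "send_rows", "payload": {
  "deltas": [
    {"ax":0,"ay":0,"az":0,"x":-0.005,"y":0,"z":0,"fingers":-1},
    {"ax":0,"ay":0,"az":0,"x":-0.005,"y":0,"z":0,"fingers":-1}
  ]
}}

```text
time: 12.2
tcp_pos: [0.4686, -0.0819, 0.0132]
tcp_rot: [0.603, 0.798, -0.0, -0.0]
ft_force: [-0.5, 1.1, -5.4]
grip_width: 0.491
grip_force: 50.0
```

Call:
{"api": "send_rows", "payload": {
  "deltas": [
    {"ax":0,"ay":0,"az":0,"x":-0.005,"y":0,"z":0,"fingers":-1},
    {"ax":0,"ay":0,"az":0,"x":-0.005,"y":0,"z":0,"fingers":-1}
  ]
}}

```text
time: 12.4
tcp_pos: [0.4692, -0.0838, 0.0132]
tcp_rot: [0.603, 0.798, -0.0, -0.0]
ft_force: [-0.2, 1.3, -5.1]
grip_width: 0.492
grip_force: 50.0
```

Call:
{"api": "send_rows", "payload": {
  "deltas": [
    {"ax":0,"ay":0,"az":0,"x":-0.004,"y":0,"z":0,"fingers":-1}
  ]
}}

```text
time: 12.5
tcp_pos: [0.4694, -0.0846, 0.0132]
tcp_rot: [0.603, 0.798, 0.0, 0.0]
ft_force: [-0.2, 1.0, -5.5]
grip_width: 0.489
grip_force: 50.0
```

```bash
python3 p.py
```

```text
t 12.5 tcp [ 0.4694 -0.0846  0.0132] yaw 105.79 tilt 0.0 F [-0.2  1.  -5.5] w 45.0 gf 50.0
shift units (tool now) [-0.0033  0.0001  0.0035] turn units [ 0.0001 -0.      0.0029]
press-frame F: along y 1.054170145683435 x 0.0960892256445035 M [ 0.16 -0.05  0.04]
```

Call:
{"api": "send_rows", "payload": {
  "deltas": [
    {"ax":0,"ay":0,"az":0,"x":-0.004,"y":0,"z":0,"fingers":-1},
    {"ax":0,"ay":0,"az":0,"x":-0.004,"y":0,"z":0,"fingers":-1}
  ]
}}

```text
time: 12.7
tcp_pos: [0.4698, -0.086, 0.0132]
tcp_rot: [0.603, 0.797, 0.0, -0.0]
ft_force: [-0.2, 2.9, -5.6]
grip_width: 0.486
grip_force: 50.0
```

Call:
{"api": "send_rows", "payload": {
  "deltas": [
    {"ax":0,"ay":0,"az":0,"x":-0.004,"y":0,"z":0,"fingers":-1},
    {"ax":0,"ay":0,"az":0,"x":-0.004,"y":0,"z":0,"fingers":-1}
  ]
}}

```text
time: 12.9
tcp_pos: [0.4696, -0.0861, 0.0128]
tcp_rot: [0.603, 0.797, 0.001, -0.001]
ft_force: [-0.2, 8.3, -4.3]
grip_width: 0.492
grip_force: 50.0
```

```bash
python3 p.py
```

```text
t 12.9 tcp [ 0.4696 -0.0861  0.0128] yaw 105.76 tilt 0.19 F [-0.2  8.3 -4.3] w 45.3 gf 50.0
shift units (tool now) [0.0042 0.0011 0.0014] turn units [-0.0009 -0.0064  0.002 ]
press-frame F: along y 8.048506838737886 x 2.0141657435381592 M [ 1.6  -0.11  0.15]
```

Contact is at the stop, 0.8 mm past the nominal position and with force rising along +y. I'll settle it, release and rise.

Call:
{"api": "send_rows", "payload": {
  "deltas": [
    {"ax":0,"ay":0,"az":0,"x":-0.003,"y":0,"z":0.003,"fingers":-1},
    {"ax":0,"ay":0,"az":0,"x":0,"y":0,"z":0,"fingers":0.3},
    {"ax":0,"ay":0,"az":0,"x":0,"y":0,"z":0,"fingers":0.5},
    {"ax":0,"ay":0,"az":0,"x":0,"y":0,"z":0,"fingers":0.5},
    {"ax":0,"ay":0,"az":0,"x":0,"y":0,"z":0,"fingers":0.5},
    {"ax":0,"ay":0,"az":0,"x":0.005,"y":0,"z":-0.03,"fingers":0.5},
    {"ax":0,"ay":0,"az":0,"x":0.005,"y":0,"z":-0.06,"fingers":0.5},
    {"ax":0,"ay":0,"az":0,"x":0.01,"y":0,"z":-0.1,"fingers":0.5}
  ]
}}

```text
time: 13.7
tcp_pos: [0.4686, -0.0841, 0.0509]
tcp_rot: [0.603, 0.797, -0.0, -0.001]
ft_force: [-0.1, -0.3, -0.1]
grip_width: 0.752
grip_force: 0.0
```

Call:
{"api": "send_rows", "payload": {
  "deltas": [
    {"ax":0,"ay":0,"az":0,"x":0.05,"y":0,"z":-0.15,"fingers":0.5},
    {"ax":0,"ay":0,"az":0,"x":0.15,"y":0,"z":-0.18,"fingers":0.5},
    {"ax":0,"ay":0,"az":0,"x":0.15,"y":0,"z":-0.18,"fingers":0.5},
    {"ax":0,"ay":0,"az":0,"x":0.15,"y":0,"z":-0.18,"fingers":0.5},
    {"ax":0,"ay":0,"az":0,"x":0.15,"y":0,"z":0,"fingers":0.5},
    {"ax":0,"ay":0,"az":0,"x":0,"y":0,"z":0,"fingers":0.5}
  ]
}}

```text
time: 14.3
tcp_pos: [0.434, 0.043, 0.191]
tcp_rot: [0.602, 0.799, 0.001, 0.002]
ft_force: [0.2, -1.4, -0.6]
grip_width: 0.748
grip_force: 0.0
```

```bash
python3 p.py; python3 - <<'E'
from h import *
t=grab("top",4);s=grab("scene",4)
im=np.zeros((600,800,3),np.uint8); im[:480, :400]=crop(t,280,360,180,276,5); im[:480,400:]=crop(s,205,285,90,186,5)
cv2.imwrite("pics/c4.png",im)
E
```

```text
t 14.3 tcp [0.434 0.043 0.191] yaw 106.0 tilt 0.23 F [ 0.2 -1.4 -0.6] w 68.8 gf 0.0
shift units (tool now) [-0.6647 -0.0092  0.8931] turn units [0.0074 0.002  0.0101]
press-frame F: along y -1.4085655989497188 x -0.14246515584119004 M [-0.03 -0.11  0.02]
```

View pics/c4.png

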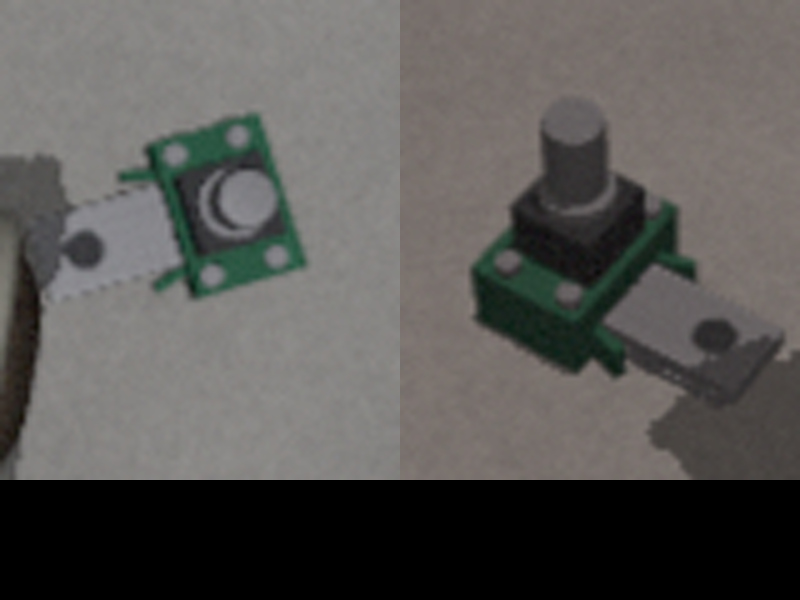

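In both views the plate sits in line in the slot, with its rear hole at top px (296,229) and scene px (267,157). The punch is untouched. I'll check the hole's position numerically while moving above the punch.

Call:
{"api": "send_rows", "payload": {
  "deltas": [
    {"ax":0,"ay":0,"az":0,"x":-0.06,"y":0,"z":0,"fingers":0.5},
    {"ax":0,"ay":0,"az":0,"x":-0.14,"y":0,"z":0,"fingers":0.5},
    {"ax":0,"ay":0,"az":0,"x":-0.16,"y":0,"z":0,"fingers":0.5},
    {"ax":0,"ay":0,"az":0,"x":-0.16,"y":0,"z":0,"fingers":0.5},
    {"ax":0,"ay":0,"az":0,"x":-0.16,"y":0,"z":0,"fingers":0.5},
    {"ax":0,"ay":0,"az":0,"x":-0.16,"y":0,"z":0,"fingers":0.5},
    {"ax":0,"ay":0,"az":0,"x":-0.13,"y":0,"z":0,"fingers":0.5},
    {"ax":0,"ay":0,"az":0,"x":-0.04,"y":0,"z":0,"fingers":0.5}
  ]
}}

```text
time: 15.2
tcp_pos: [0.4887, -0.1576, 0.1879]
tcp_rot: [0.605, 0.796, -0.0, -0.0]
ft_force: [-0.8, -0.5, -0.2]
grip_width: 0.749
grip_force: 0.0
```

Call:
{"api": "send_rows", "payload": {
  "deltas": [
    {"ax":0,"ay":0,"az":0,"x":0,"y":0,"z":0,"fingers":0.5},
    {"ax":0,"ay":0,"az":0,"x":0,"y":0,"z":0,"fingers":0.5}
  ],
  "squeeze": 15
}}

```text
time: 15.4
tcp_pos: [0.4884, -0.1535, 0.1881]
tcp_rot: [0.604, 0.797, 0.0, -0.001]
ft_force: [0.5, 0.3, -0.1]
grip_width: 0.748
grip_force: 0.0
```

```bash
python3 - <<'E'
from h import *
plan(.4883,-.1517,.084,105.7)
t=load("top4");s=load("scene4"); a=np.radians(105.7); u=np.array([np.cos(a),np.sin(a)]); n=np.array([u[1],-u[0]]); B=np.array([.4883,-.1517])
for c,p in((t,(296,229.4)),(s,(267.4,156.8))):
    X=cast(c,p,.018)[0]; d=X[:2]-B; print("hole",X.round(4),"press y",(d@u).round(4),"x",(d@n).round(4))
E
```

```text
t 15.4 tcp [ 0.4884 -0.1535  0.1881] yaw 105.75 tilt 0.08 F [ 0.5  0.3 -0.1] w 68.9 gf 0.0
shift units (tool now) [0.0082 0.0022 0.5207] turn units [-0.0014 -0.0022  0.0018]
hole [ 0.467  -0.0758  0.018 ] press y 0.0788 x 0.0001
hole [ 0.466  -0.0761  0.018 ] press y 0.0788 x -0.001
```

The hole is at press y = 78.8 mm against 78 mm expected, so the plate is home. Now descend onto the punch head.

Call:
{"api": "send_rows", "payload": {
  "deltas": [
    {"ax":0,"ay":0,"az":0,"x":0.008,"y":0.002,"z":0.05,"fingers":0.5},
    {"ax":0,"ay":0,"az":0,"x":0,"y":0,"z":0.08,"fingers":0.5},
    {"ax":0,"ay":0,"az":0,"x":0,"y":0,"z":0.08,"fingers":0.5},
    {"ax":0,"ay":0,"az":0,"x":0,"y":0,"z":0.08,"fingers":0.5},
    {"ax":0,"ay":0,"az":0,"x":0,"y":0,"z":0.08,"fingers":0.5},
    {"ax":0,"ay":0,"az":0,"x":0,"y":0,"z":0.08,"fingers":0.5},
    {"ax":0,"ay":0,"az":0,"x":0,"y":0,"z":0.05,"fingers":0.5},
    {"ax":0,"ay":0,"az":0,"x":0,"y":0,"z":0.01,"fingers":0.5}
  ]
}}

```text
time: 16.2
tcp_pos: [0.4877, -0.1506, 0.0849]
tcp_rot: [0.603, 0.798, -0.0, -0.002]
ft_force: [-0.0, 0.4, 0.2]
grip_width: 0.751
grip_force: 0.0
```

Call:
{"api": "send_rows", "payload": {
  "deltas": [
    {"ax":0,"ay":0,"az":0,"x":0,"y":0,"z":0.005,"fingers":0.5},
    {"ax":0,"ay":0,"az":0,"x":0,"y":0,"z":0,"fingers":0.5}
  ]
}}

```text
time: 16.4
tcp_pos: [0.4893, -0.1521, 0.0862]
tcp_rot: [0.603, 0.798, 0.0, 0.001]
ft_force: [-0.2, 0.7, -0.2]
grip_width: 0.754
grip_force: 0.0
```

```bash
python3 -c "
from h import *
plan(.4883,-.1517,.084,105.7)"
```

```text
t 16.4 tcp [ 0.4893 -0.1521  0.0862] yaw 105.81 tilt 0.07 F [-0.2  0.7 -0.2] w 69.4 gf 0.0
shift units (tool now) [ 0.0031 -0.0045  0.0111] turn units [0.0016 0.0016 0.0036]
```

Call:
{"api": "send_rows", "payload": {
  "deltas": [
    {"ax":0,"ay":0,"az":0,"x":0,"y":0,"z":0,"fingers":-0.22},
    {"ax":0,"ay":0,"az":0,"x":0,"y":0,"z":0,"fingers":-0.22},
    {"ax":0,"ay":0,"az":0,"x":0,"y":0,"z":0,"fingers":-0.22},
    {"ax":0,"ay":0,"az":0,"x":0,"y":0,"z":0,"fingers":-0.22}
  ]
}}

```text
time: 16.8
tcp_pos: [0.489, -0.1521, 0.0858]
tcp_rot: [0.603, 0.797, 0.0, 0.0]
ft_force: [0.4, 0.4, -0.3]
grip_width: 0.426
grip_force: 0.0
```

```bash
python3 -c "
from h import *
plan(.4883,-.1517,.084,105.7)"
```

```text
t 16.8 tcp [ 0.489  -0.1521  0.0858] yaw 105.78 tilt 0.02 F [ 0.4  0.4 -0.3] w 39.2 gf 0.0
shift units (tool now) [ 0.0029 -0.0027  0.009 ] turn units [0.0005 0.0005 0.0028]
```

Call:
{"api": "send_rows", "payload": {
  "deltas": [
    {"ax":0,"ay":0,"az":0,"x":0.003,"y":-0.003,"z":0.005,"fingers":-0.22},
    {"ax":0,"ay":0,"az":0,"x":0,"y":0,"z":0,"fingers":-1},
    {"ax":0,"ay":0,"az":0,"x":0,"y":0,"z":0,"fingers":-1},
    {"ax":0,"ay":0,"az":0,"x":0,"y":0,"z":0,"fingers":-1},
    {"ax":0,"ay":0,"az":0,"x":0,"y":0,"z":0,"fingers":-1},
    {"ax":0,"ay":0,"az":0,"x":0,"y":0,"z":0,"fingers":-1}
  ],
  "squeeze": 15
}}

```text
time: 17.4
tcp_pos: [0.4883, -0.1515, 0.0846]
tcp_rot: [0.603, 0.798, 0.0, 0.0]
ft_force: [1.9, 0.9, -1.8]
grip_width: 0.322
grip_force: 15.0
```

```bash
python3 p.py
```

```text
t 17.4 tcp [ 0.4883 -0.1515  0.0846] yaw 105.78 tilt 0.02 F [ 1.9  0.9 -1.8] w 29.7 gf 15.0
shift units (tool now) [3.439e-01 1.000e-04 3.603e-01] turn units [ 0.0008 -0.0002  0.0028]
press-frame F: along y 0.3391937326043969 x 2.054218442167979 M [ 0.14 -0.54  0.02]
```

Gripped: width 29.7 mm against the 30 mm head, and only 2 N sideways. Now draw it up gently.

Call:
{"api": "send_rows", "payload": {
  "deltas": [
    {"ax":0,"ay":0,"az":0,"x":0,"y":0.001,"z":0,"fingers":-1},
    {"ax":0,"ay":0,"az":0,"x":0,"y":0,"z":-0.005,"fingers":-1},
    {"ax":0,"ay":0,"az":0,"x":0,"y":0,"z":-0.01,"fingers":-1},
    {"ax":0,"ay":0,"az":0,"x":0,"y":0,"z":-0.01,"fingers":-1},
    {"ax":0,"ay":0,"az":0,"x":0,"y":0,"z":-0.01,"fingers":-1},
    {"ax":0,"ay":0,"az":0,"x":0,"y":0,"z":0,"fingers":-1}
  ],
  "squeeze": 28
}}

```text
time: 18.0
tcp_pos: [0.4882, -0.1514, 0.0919]
tcp_rot: [0.603, 0.798, -0.0, -0.0]
ft_force: [2.4, 1.3, -4.0]
grip_width: 0.321
grip_force: 28.0
```

```bash
python3 p.py
```

```text
t 18.0 tcp [ 0.4882 -0.1514  0.0919] yaw 105.79 tilt 0.02 F [ 2.4  1.3 -4. ] w 29.6 gf 28.0
shift units (tool now) [0.3435 0.0008 0.3969] turn units [-0.0006 -0.0006  0.003 ]
press-frame F: along y 0.6289285015260823 x 2.6390692342854614 M [ 0.25 -0.5   0.01]
```

Call:
{"api": "send_rows", "payload": {
  "deltas": [
    {"ax":0,"ay":0,"az":0,"x":0,"y":0.001,"z":-0.01,"fingers":-1},
    {"ax":0,"ay":0,"az":0,"x":0,"y":0.001,"z":-0.015,"fingers":-1},
    {"ax":0,"ay":0,"az":0,"x":0,"y":0,"z":-0.015,"fingers":-1},
    {"ax":0,"ay":0,"az":0,"x":0,"y":0,"z":-0.015,"fingers":-1},
    {"ax":0,"ay":0,"az":0,"x":0,"y":0,"z":-0.015,"fingers":-1},
    {"ax":0,"ay":0,"az":0,"x":0,"y":0,"z":-0.01,"fingers":-1},
    {"ax":0,"ay":0,"az":0,"x":0,"y":0,"z":-0.005,"fingers":-1},
    {"ax":0,"ay":0,"az":0,"x":0,"y":0,"z":0,"fingers":-1}
  ]
}}

```text
time: 18.8
tcp_pos: [0.4887, -0.1515, 0.1087]
tcp_rot: [0.603, 0.798, -0.0, 0.0]
ft_force: [-0.5, 0.3, -4.9]
grip_width: 0.319
grip_force: 28.0
```

Call:
{"api": "send_rows", "payload": {
  "deltas": [
    {"ax":0,"ay":0,"az":0,"x":0,"y":0,"z":0,"fingers":-1},
    {"ax":0,"ay":0,"az":0,"x":0,"y":0,"z":0,"fingers":-1},
    {"ax":0,"ay":0,"az":0,"x":0,"y":0,"z":0,"fingers":-1}
  ]
}}

```text
time: 19.1
tcp_pos: [0.4886, -0.1514, 0.1085]
tcp_rot: [0.603, 0.798, -0.0, -0.0]
ft_force: [0.1, 1.2, -4.6]
grip_width: 0.321
grip_force: 28.0
```

```bash
python3 p.py; python3 - <<'E'
from h import *
t=grab("top",5);s=grab("scene",5)
im=np.zeros((600,800,3),np.uint8); im[:480, :400]=crop(t,280,360,180,276,5); im[:480,400:]=crop(s,205,285,90,186,5)
cv2.imwrite("pics/c5.png",im)
E
```

```text
t 19.1 tcp [ 0.4886 -0.1514  0.1085] yaw 105.79 tilt 0.02 F [ 0.1  1.2 -4.6] w 29.6 gf 28.0
shift units (tool now) [ 0.3438 -0.0013  0.4799] turn units [-0.0004 -0.0004  0.0029]
press-frame F: along y 1.0914646986424172 x 0.40442106374795894 M [-0.07 -0.1   0.05]
```

View pics/c5.png

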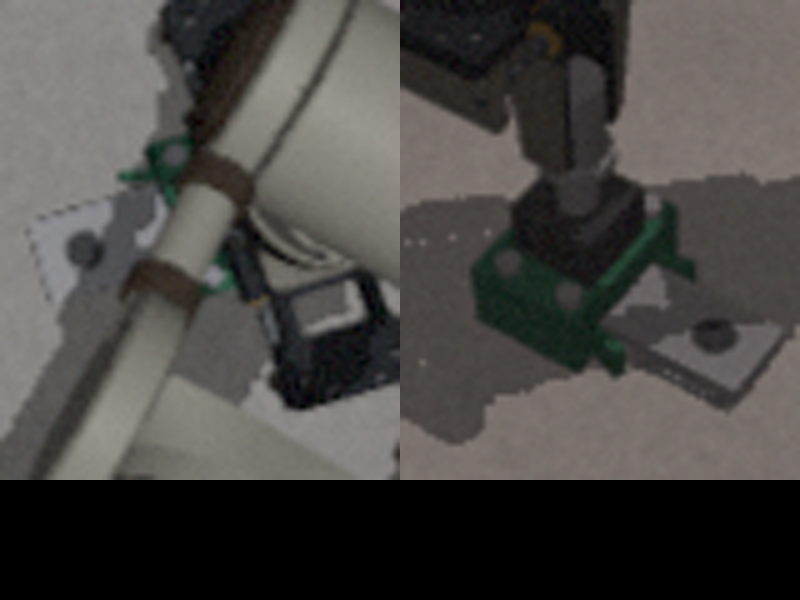

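The scene crop shows the punch gripped and upright, with its shank exposed above the boss at about (577,190). The plate is still home, its hole still at (714,336). The lift measures 23.9 mm, carrying about 4.6 N of steady weight with no side load, so I'm handing in.

```bash
python3 -c "
from station import hand_in
print(hand_in())"
```

```text
the job is handed in; nothing more can be done
None
```

The job is handed in at 19 s; no verdict came back. The die plate is fully home against the stop, and the gripper holds the punch upright and still, drawn about 24 mm, with almost no side load.

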